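# Set the guarded speed selector of a bench drill

### The arm

A 6-joint arm with a two-finger parallel gripper is mounted at the origin on the work surface. World frame = base frame: x ahead of the robot, y to its left, z up, the work surface at z = 0. Lengths are in m, angles in rad, forces in N, time in s.
With the tool pointing down it reaches from about 0.35 to 0.775 m from the base axis. Payload 7.3 kg.
Tool frame: the origin (TCP) lies at the very end of the fingers, on their centre line; the grasp point (between the pads) lies 19 mm behind it; x points along the fingers, y is the direction in which the jaws open and shut, and the axes are right-handed (so a half turn about x gives the same grasp; the last joint's range is limited). The gripper opens to 92 mm and grips with 3 to 60 N. Pads are 19 mm wide; open, the fingers measure 130 mm over their backs; the gripper's body (75 mm by 190 mm) begins 47 mm behind the grasp point.
Start: joints at [1.125, 0.342, 1.524, -0, 1.275, -0.146], TCP at [0.155, 0.502, 0.227] pointing down, gripper open.
Joint ranges: [-2.53, 2.53], [-0.77, 2.02], [0.04, 2.7], [-1, 4.14], [0.28, 2.66], [-3.11, 3.11]. Speed limits (rad/s): [2.57, 2.57, 3.14, 3.14, 3.14, 3.14].

### API

Orientations are given as [roll, pitch, yaw] about the fixed x, y, z axes, in that order (R = Rz(yaw) Ry(pitch) Rx(roll)).
In Python, from cell import observe, vision, job gives the robot as it stands.
- The arm moves only by the tool send_rows, never from a script. Its argument "motion" is a list of rows, each an object with "hand": the opening, from -1 (shut) to 1 (fully open), so that 0 is half open; "slide": the shift along the tool's x, y, z in mm, a list of three; "spin": the turn about the tool's x in rad. In form: [{"hand": hand, "slide": [tx, ty, tz], "spin": spin}, ...]. A call has 1 to 8 rows; each row shifts and turns the pose as measured when the row begins, along the tool's axes as they then stand; what a row does not reach is not made up. A row lasts 1/10 s, in which the tool goes at most 50 mm and 8.59 degrees, less where a joint would pass 70% of its speed; a pose out of reach is approached as far as the arm can. A call with a gripper value outside its range is refused whole. The fingers move at their own pace and stop on an object; "grip_force" is the grip in N (left out, the last holds). Time passes only in rows, so rows that do not move let the fingers close. It gives the time, the measured TCP pose, the force and the opening at its end, in the units of the state.
- observe(): the state, without advancing time (a new reading comes with each control period).
- vision.read_camera(name): name is "scene" or "top"; returns a dict with "pixels" (384x512x3 uint8, blue, green, red), "range_z" (384x512 float32, m along the optical axis (not along the pixel's ray), 0 where there is no reading), "fx", "fy", "cx", "cy" (pixels), "world_from_camera" (4x4, takes a point from camera to world coordinates). Camera axes: x right, y down, z forward; pixel columns grow to the right and rows downward; lengths in m; the calibration is good to about 2 mm. A picture is of the moment at which its call begins.
- job.hand_in(): hands the job in, once; it reports no verdict.
Trained networks look in a picture, given as the dict that the camera call returned (one of the last four; its "shot" number tells which), for a name from the list of things; names that differ only in an ending like _2 or _b are one class to them, and where a whole thing is asked for, a point or a joint stands for the part that bears it (a point fixed in the world has none). Each returns a list of dicts, best first, with "conf" (0 to 1); they miss things now and then, are a little off and sometimes report something else, mostly with a low value. They report only what shows in the picture. A call takes as long as a camera call.
- vision.search_frame(picture, thing): "uv" ([column, row] in pixels, amid what is visible of it).
- vision.cut_out(picture, thing): "mask" (384x512 bool, what is visible of it) and "uv" ([column, row] in pixels, amid what is visible of it).
The state is a dict: "time": time; "qpos": joint angles; "qvel": joint speeds; "joint_efforts": joint torques, N m; "tool_pos": TCP position; "tool_rot": TCP orientation; "contact_force": force on the tool from outside, world axes, zero at the start; "torque": the same for the moment, N m; "opening": finger opening in m.
Only numpy, scipy, OpenCV 4.12 (cv2) and the standard library are available. Lean on these libraries where they do the work, as an engineer would, in place of code of your own. Each camera call takes 0.05 s, during which the arm holds its last target.

### The job

Flip the clear cover of the drill's control box right back past upright so that it stays propped open on its own stop, then turn the selector knob under it until its pointer lines up with the raised marker tab on the dial. Leave the cover open, do not shift the marker, and do not disturb the wrench, bottle and tin.

Things in the scene. Friction and masses are not known exactly. Their poses are not given: they have to be found in the camera images.
- control_box: Blue box fixed to the bench, 260 (x) x 190 (y) mm, deck 60 mm high. Origin at bench height under the knob's axis; z up, yaw = how it is turned. The dial lies in a well on the deck, 212 (x) x 150 (y) mm: 12 mm cheeks at x = +-112 up to 111 mm, a riser at y = +85 up to 106 mm with the cover's hinge, at y = -76 only a sill 72 mm high. The box's side ends at y = -90 mm.
- cover (a joint): Flip cover, dark steel frame with clear window, 236 (x) x 153 mm, 8 mm thick, about 0.3 kg. Rad: 0 = shut (level), grows as it opens. Its free edge with the bar is on the box's -y side and goes up and over towards box +y. Nearly free hinge: falls shut from below about 1.57 (upright), beyond that falls back onto its stop at 1.92 and stays.
- cover_hinge (a point): Middle of the cover's hinge axis, which runs along box x, at box (0, 78, 116) mm.
- cover_bar (a point): Middle of the cover's handle: steel bar 12 mm thick, 120 mm long, along box x, on two 8 mm arms 104 mm apart (clear). 190 mm from the hinge axis, 31 mm clear of the cover's edge, so fingers can pass either side of it and under it (it stands outside the box's side). Box (0, -112, 116) mm when shut.
- selector (a joint): Selector knob, rad. 0 = pointer towards box +x, pi/2 = towards box -y, grows clockwise seen from above, stops at 0 and pi. It stays where it is left (friction 0.08 N m). Starts between 0.3 and 0.8.
- selector_axis (a point): On the knob's axis at the top of its grip, 106 mm above the bench. The black knob has a round foot 56 mm in diameter (64 to 76 mm above the bench) and above it, up to 106 mm, a straight bar 16 mm wide from 22 mm behind the axis to the pointer's end.
- selector_tip (a point): End of the knob's pointer at the top of the bar, 54 mm from the axis, 106 mm above the bench (a white line on top runs to it; the last 10 mm are 10 mm wide).
- marker_tab (a point): Inner end of the marker tab, a dark steel block 16 mm long, 12 wide, 10 high (top 71 mm above the bench) on the dial ring, 56 mm from the knob's axis, just outside the pointer's reach; at 1.5 to 2.7 rad in the selector's own angle, so always clockwise of the pointer's start. The pointer passes inside it without touching. The ring is clamped (slips at 0.5 N m).
- wrench: Bystander: steel wrench lying on the bench, 190 mm long, origin at its middle on the bench.
- oil_bottle: Bystander: white bottle, 64 mm in diameter, 170 mm high, origin under its base.
- tin: Bystander: open aluminium tin, 80 mm in diameter, 95 mm high, origin under its base.

How it is judged:
On the way, in this order (a step that is already met when the one before it is completed fails the run):
1. the cover rests open, past upright (value of joint cover above 1.75 rad), for 0.3 s.
2. with the cover open, the pointer is lined up with the marker tab (value of joint cover above 1.75 rad and horizontal distance between selector_tip and marker_tab below 0.01 m), for 0.2 s.
At the end, for the whole second after the job is handed in: The cover stands open past upright (joint above 1.75 rad, at rest), and the end of the selector's pointer is within 10 mm, seen from above, of the inner end of the marker tab (about 10 degrees either side), with the knob at rest (all of step 2 and velocity of joint selector between -0.05 and 0.05 rad/s and velocity of joint cover between -0.1 and 0.1 rad/s); the robot touches nothing.
It fails at once if the marker tab is shifted by more than 6 mm (distance of marker_tab from where it was at the start of the episode above 0.006 m).
It fails at once if a bystander (wrench, bottle or tin) is moved by more than 30 mm (distance of any of wrench, oil_bottle, tin from where it was at the start of the episode above 0.03 m).
It also fails if it takes over 56 s, if anything falls off the work surface, if the arm or the gripper's body presses on something with over 40 N, if the wrist force passes 120 N, or if a joint passes its speed limit or range.

## Working session

There is one attempt and no reset: what is moved stays moved. The work goes in short steps, Python scripts to look and compute and a tool call to move; the robot and the scene stay as the last step left them, time stands still between calls to the robot, and variables do not carry over. Pictures are saved under pics/ and viewed, and the job is handed in when it is done.

Besides the shell and the picture viewer there is one more tool, called after "Request:" by a JSON object that holds its "fn" and its "kwargs", one argument or row to a line. send_rows: Moves the arm, as the interface text tells. Its arguments: {"type":"object","properties":{"motion":{"type":"array","items":{"type":"object","properties":{"hand":{"type":"number"},"slide":{"type":"array","items":{"type":"number"}},"spin":{"type":"number"}}}},"grip_force":{"type":"number"}},"required":["motion"]}

```bash
mkdir -p pics; ls; python3 - <<'E'
from cell import observe, vision, job
import cv2,numpy as np,pickle
s=observe();print(s)
P={}
for n in("scene","top"):
    p=vision.read_camera(n);P[n]=p
    cv2.imwrite(f"pics/{n}0.png",p["pixels"]);print(n,p["fx"],p["cx"],p["cy"],p["world_from_camera"])
    for t in("control_box","cover","cover_bar","cover_hinge","selector","selector_axis","selector_tip","marker_tab","wrench","oil_bottle","tin"):
        try:
            print(t,[(d["uv"],round(d["conf"],2)) for d in vision.search_frame(p,t)[:3]])
        except Exception as e: print(t,e)
pickle.dump(P,open("p0.pkl","wb"))
E
```

```text
pics
{'time': 0.0, 'qpos': array([ 1.12496737e+00,  3.42730139e-01,  1.52500946e+00, -8.18056951e-06,
        1.27540186e+00, -1.46009738e-01]), 'qvel': array([ 4.53132917e-05,  3.84567180e-05, -1.49007323e-03, -1.21158412e-04,
       -1.41449278e-03, -1.00291350e-03]), 'joint_efforts': array([-4.63854904e-04, -4.31241095e+01, -2.44217652e+01,  7.18839490e-02,
        5.60309656e-02, -6.01935858e-05]), 'tool_pos': array([0.15486678, 0.50121434, 0.22604376]), 'tool_rot': array([-1.71175539,  1.56924751, -2.01157222]), 'contact_force': array([ 0.42780236, -0.19902754, -1.03551797]), 'torque': array([ 0.03973146, -0.00264396, -0.02419327]), 'opening': 0.09215381410963235}
scene 454.8629834965722 257.49404498555543 194.7013828905606 [[ 0.32454306  0.77354449 -0.54433512  1.42076951]
 [ 0.94581173 -0.25896064  0.195907   -0.32301357]
 [ 0.01058142 -0.5784188  -0.81567133  1.44808702]
 [ 0.          0.          0.          1.        ]]
control_box []
cover [([253.2, 202.1], 0.77)]
cover_bar [([249.5, 199.4], 0.82)]
cover_hinge [([251.0, 199.5], 0.65)]
selector []
selector_axis []
selector_tip []
marker_tab []
wrench [([375.0, 183.5], 0.49)]
oil_bottle [([131.3, 219.2], 0.65)]
tin [([145.1, 259.3], 0.81)]
top 467.17071461353635 254.8711651673003 189.0489413955229 [[-0.00249176 -0.98490272  0.17309079  0.27770927]
 [-0.9998538   0.00538194  0.01623012 -0.0221323 ]
 [-0.01691665 -0.17302504 -0.98477214  1.52943461]
 [ 0.          0.          0.          1.        ]]
control_box [([266.0, 193.0], 0.77), ([263.4, 190.2], 0.55)]
cover [([265.9, 188.3], 0.85)]
cover_bar [([263.7, 186.2], 0.8)]
cover_hinge [([265.0, 186.5], 0.61)]
selector []
selector_axis []
selector_tip []
marker_tab []
wrench [([114.1, 189.1], 0.83)]
oil_bottle [([398.8, 211.1], 0.62)]
tin [([390.3, 161.5], 0.64)]
```

View pics/scene0.png

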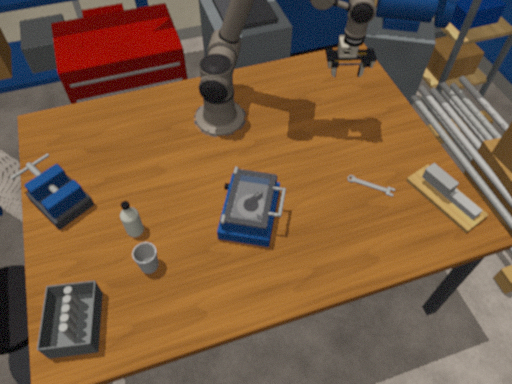

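View pics/top0.png

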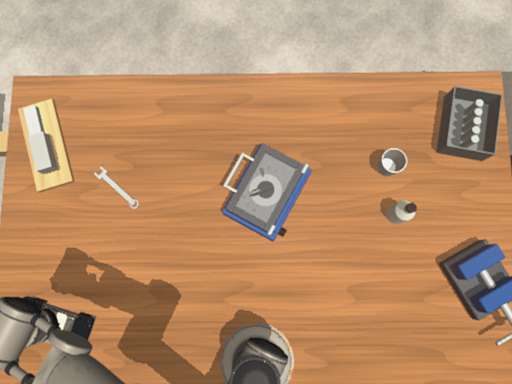

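The top view shows the box at about (265,190), with its bar on the upper left at about (238,172), so towards world +x/+y. The wrench is at (117,188), the bottle at (404,211) and the tin at (393,161). Next I'll measure the pose.

```bash
cat > h.py <<'E'
import numpy as np,cv2
def pts(p):
    z=p["range_z"];v,u=np.mgrid[:384,:512]
    c=np.stack([(u-p["cx"])/p["fx"]*z,(v-p["cy"])/p["fy"]*z,z,np.ones_like(z)],-1)
    w=c@np.array(p["world_from_camera"]).T
    w=w[...,:3].copy(); w[z<=0]=np.nan
    return w
def proj(p,X):
    X=np.atleast_2d(X);T=np.linalg.inv(p["world_from_camera"])
    c=np.c_[X,np.ones(len(X))]@T.T
    return np.c_[c[:,0]/c[:,2]*p["fx"]+p["cx"],c[:,1]/c[:,2]*p["fy"]+p["cy"]]
def ray(p,uv,z):
    T=np.array(p["world_from_camera"]);d=T[:3,:3]@np.array([(uv[0]-p["cx"])/p["fx"],(uv[1]-p["cy"])/p["fy"],1]);o=T[:3,3]
    return o+d*(z-o[2])/d[2]
E
python3 - <<'E'
import pickle,cv2,numpy as np
from h import *
P=pickle.load(open("p0.pkl","rb"))
for n,c in(("top",(215,135,325,245)),("scene",(205,155,300,250))):
    p=P[n];x0,y0,x1,y1=c
    cv2.imwrite(f"pics/{n}0z.png",cv2.resize(p["pixels"][y0:y1,x0:x1],None,fx=6 if n=="scene" else 5.4,fy=6 if n=="scene" else 5.4,interpolation=cv2.INTER_CUBIC))
    w=pts(p)
    print(n,np.isnan(w[y0:y1,x0:x1,2]).mean())
    m=np.zeros((384,512),bool);m[y0:y1,x0:x1]=1
    zz=w[...,2]
    for a,b in((.04,.13),(.105,.14),(.08,.1),(.06,.08)):
        k=m&(zz>a)&(zz<b);print(a,b,k.sum())
        if k.sum()>20:
            q=w[k];r=cv2.minAreaRect((q[:,:2]*1000).astype(np.float32));print(r,np.median(q[:,2]))
E
```

```text
top 0.004132231404958678
0.04 0.13 5059
((530.6906127929688, -28.522415161132812), (236.24754333496094, 259.7834167480469), 62.15293502807617) 0.1173474088480404
0.105 0.14 4166
((538.8919067382812, -18.148880004882812), (208.6141815185547, 245.68482971191406), 60.823150634765625) 0.11832435328326008
0.08 0.1 44
((461.1638488769531, -50.87419128417969), (122.52179718017578, 256.2118225097656), 24.235654830932617) 0.09434166039534309
0.06 0.08 269
((528.4216918945312, -33.65849304199219), (188.10430908203125, 257.467529296875), 60.78981018066406) 0.06209620083572709
scene 0.003434903047091413
0.04 0.13 3630
((537.5743408203125, -30.067642211914062), (235.4136199951172, 260.0559387207031), 63.31618118286133) 0.1161724999888768
0.105 0.14 2660
((540.2037963867188, -18.0516357421875), (208.05908203125, 246.8182373046875), 60.92952346801758) 0.11776960576283124
0.08 0.1 153
((535.755126953125, -38.88240051269531), (168.93734741210938, 233.75259399414062), 61.37162780761719) 0.09033065111842298
0.06 0.08 352
((534.5886840820312, -35.94660949707031), (188.25350952148438, 257.77880859375), 61.23634719848633) 0.06634591481672736
```

View pics/top0z.png

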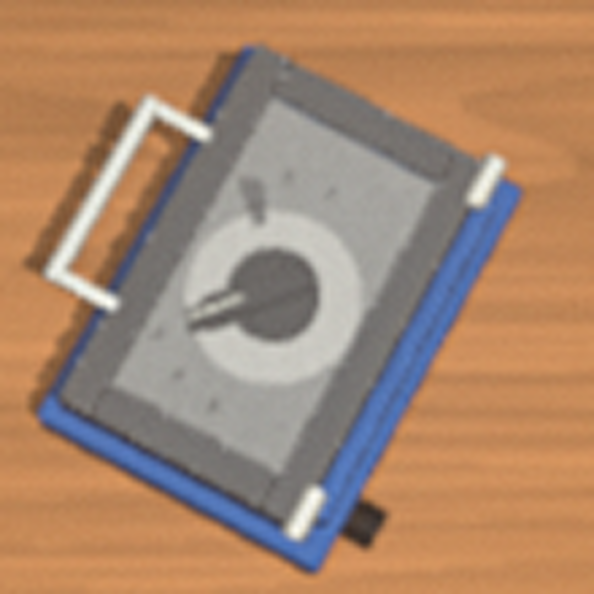

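View pics/scene0z.png

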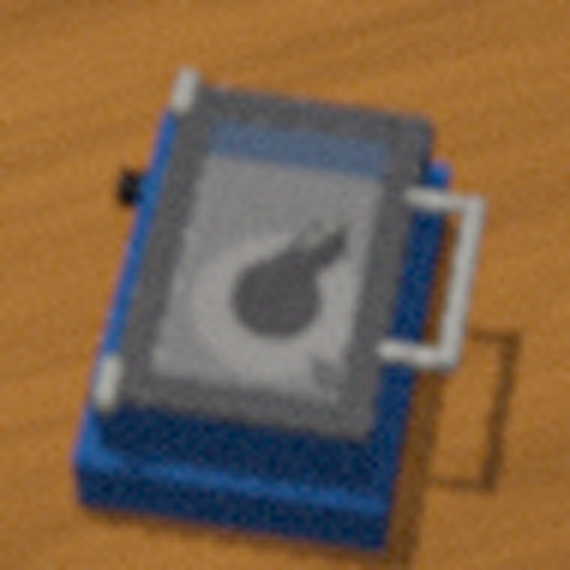

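```bash
cat >> h.py <<'E'
O=np.array([0.5327,-0.0303]);YAW=np.deg2rad(150.9)
def b2w(b,O=None,yaw=None):
    import h
    O=h.O if O is None else O; yaw=h.YAW if yaw is None else yaw
    b=np.atleast_2d(b).astype(float)/1000; c,s=np.cos(yaw),np.sin(yaw)
    return np.c_[O[0]+c*b[:,0]-s*b[:,1],O[1]+s*b[:,0]+c*b[:,1],b[:,2]]
def overlay(p,lines,c,k,name):
    x0,y0,x1,y1=c
    im=cv2.resize(p["pixels"][y0:y1,x0:x1],None,fx=k,fy=k,interpolation=cv2.INTER_CUBIC)
    for L,col in lines:
        uv=(proj(p,L)-[x0,y0]+0.5)*k
        cv2.polylines(im,[np.round(uv).astype(int)],False,col,1)
    cv2.imwrite(name,im)
def model(s=0.76,m=2.45):
    L=[]
    G=(0,255,0);R=(0,0,255);Y=(0,255,255)
    L.append((b2w([[-60,-112,122],[60,-112,122]]),G))
    L.append((b2w([[x,y,120] for x,y in((-118,78),(118,78),(118,-75),(-118,-75),(-118,78))]),G))
    L.append((b2w([[x,y,60] for x,y in((-130,100),(130,100),(130,-90),(-130,-90),(-130,100))]),R))
    L.append((b2w([[28*np.cos(a),28*np.sin(a),76] for a in np.linspace(0,6.3,40)]),Y))
    L.append((b2w([[0,0,106],[54*np.cos(s),-54*np.sin(s),106]]),Y))
    L.append((b2w([[56*np.cos(m),-56*np.sin(m),71],[72*np.cos(m),-72*np.sin(m),71]]),R))
    return L
E
cat > ov.py <<'E'
import pickle,sys
from h import *
P=pickle.load(open("p0.pkl","rb"))
overlay(P["top"],model(),(215,135,325,245),5.4,"pics/ovt.png")
overlay(P["scene"],model(),(205,155,300,250),6,"pics/ovs.png")
a=cv2.imread("pics/ovt.png")
E
python3 ov.py; python3 - <<'E'
from scipy.spatial.transform import Rotation as R
from cell import observe
s=observe();print(R.from_euler('xyz',s['tool_rot']).as_matrix().round(3))
E
```

```text
[[ 0.     0.295  0.955]
 [ 0.     0.955 -0.295]
 [-1.     0.    -0.   ]]
```

View pics/ovt.png

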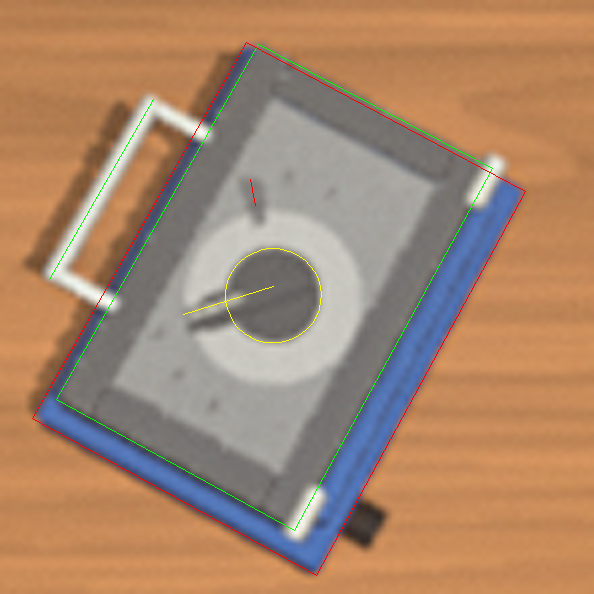

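View pics/ovs.png

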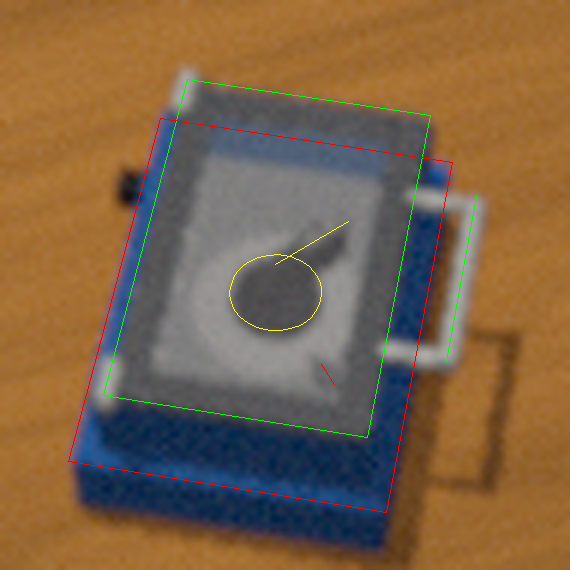

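```bash
cat >> h.py <<'E'
from scipy.spatial.transform import Rotation as Rt
def st():
    from cell import observe
    s=observe();M=Rt.from_euler('xyz',s['tool_rot']).as_matrix()
    c,sn=np.cos(YAW),np.sin(YAW);d=s['tool_pos'][:2]-O
    b=np.array([c*d[0]+sn*d[1],-sn*d[0]+c*d[1],s['tool_pos'][2]])*1000
    ja=np.rad2deg(np.arctan2(M[1,1],M[0,1]))
    print("t",round(s['time'],2),"tcp box",b.round(1),"jaw deg",round(ja,1),"box jaw",round(ja-np.rad2deg(YAW),1),"open",round(s['opening']*1000,1),"F",s['contact_force'].round(1),"q",s['qpos'].round(2))
    return s,M,b
def to(b):
    s,M,b0=st();d=M.T@(b2w(b)[0]-s['tool_pos'])*1000
    print("slide",d.round(1));return d
E
python3 -c "
from h import *
print(b2w([0,-112,106]));d=to([0,-112,200]);print(d/14)"
```

```text
[[0.58716956 0.06756249 0.106     ]]
t 1.2 tcp box [ 588.7 -281.1  226.7] jaw deg 72.8 box jaw -78.1 open 91.9 F [-0.2 -0.6  0.5] q [ 1.12  0.34  1.52  0.    1.28 -0.15]
slide [  26.7 -287.   541.1]
[  1.90821574 -20.50251412  38.64652369]
```

Request:
{"fn": "send_rows", "kwargs": {
  "motion": [
    {"hand": 0, "slide": [2, -20, 39], "spin": 0},
    {"hand": 0, "slide": [2, -20, 39], "spin": 0},
    {"hand": 0, "slide": [2, -20, 39], "spin": 0},
    {"hand": 0, "slide": [2, -20, 39], "spin": 0},
    {"hand": 0, "slide": [2, -20, 39], "spin": 0},
    {"hand": 0, "slide": [2, -20, 39], "spin": 0},
    {"hand": 0, "slide": [2, -20, 39], "spin": 0},
    {"hand": 0, "slide": [2, -20, 39], "spin": 0}
  ],
  "grip_force": 5
}}

```text
time: 2.0
tool_pos: [0.4119, 0.2529, 0.2106]
tool_rot: [1.361, 1.566, 1.073]
contact_force: [0.0, 1.2, 0.2]
opening: 0.046
```

```bash
python3 -c "
from h import *
to([0,-112,200])"
```

```text
t 2.0 tcp box [ 243.3 -188.7  210.6] jaw deg 73.5 box jaw -77.4 open 46.0 F [0.  1.2 0.2] q [ 0.39  0.28  1.66  0.    1.2  -0.89]
slide [  10.2 -127.8  220.7]
```

Request:
{"fn": "send_rows", "kwargs": {
  "motion": [
    {"hand": 0, "slide": [2, -23, 40], "spin": 0},
    {"hand": 0, "slide": [2, -23, 40], "spin": 0},
    {"hand": 0, "slide": [2, -23, 40], "spin": 0},
    {"hand": 0, "slide": [2, -23, 40], "spin": 0},
    {"hand": 0, "slide": [1, -23, 40], "spin": 0},
    {"hand": 0, "slide": [0, 0, 0], "spin": 0.11},
    {"hand": 0, "slide": [0, 0, 0], "spin": 0.11},
    {"hand": 0, "slide": [0, 0, 0], "spin": 0}
  ]
}}

```text
time: 2.8
tool_pos: [0.581, 0.071, 0.1998]
tool_rot: [1.27, 1.565, 0.746]
contact_force: [0.6, 0.2, -0.3]
opening: 0.0458
```

```bash
python3 -c "
from h import *
to([0,-112,200])"
```

```text
t 2.8 tcp box [   7.1 -112.   199.8] jaw deg 60.0 box jaw -90.9 open 45.8 F [ 0.6  0.2 -0.3] q [-0.01  0.47  1.4   0.    1.27 -1.06]
slide [-0.2  0.1  7.1]
```

```bash
python3 - <<'E'
import pickle
from h import *
P=pickle.load(open("p0.pkl","rb"))
c,s=np.cos(YAW),np.sin(YAW)
for n in P:
    p=P[n]; px=p["pixels"].astype(float)
    w=pts(p)
    # bar centroid along box-y profile: resample image at plane z=0.120
    xs=np.arange(-45,46,3.);ys=np.arange(-150,-60,1.)
    X,Y=np.meshgrid(xs,ys);uv=proj(p,b2w(np.c_[X.ravel(),Y.ravel(),np.full(X.size,119.)])).astype(np.float32)
    g=cv2.remap(p["pixels"],uv[:,0].reshape(X.shape),uv[:,1].reshape(X.shape),cv2.INTER_LINEAR).astype(float)
    b=g[...,0].mean(1); print(n,"blue",[(int(y),int(v)) for y,v in zip(ys,b)][::3])
    for sel in (xs<-15,abs(xs)<10,xs>15):
        bb=g[:,sel,0].mean(1);wgt=np.clip(bb-130,0,None)*(abs(ys+112)<20);print((wgt*ys).sum()/wgt.sum())
    # x centre via cover profile along x at y=-112
    xs=np.arange(-90,91,1.);uv=proj(p,b2w(np.c_[xs,np.full(181,-112.),np.full(181,119.)])).astype(np.float32)
    g=cv2.remap(p["pixels"],uv[:,:1],uv[:,1:],cv2.INTER_LINEAR)[:,0,0].astype(float)
    k=np.where(g>130)[0];print("x ext",xs[k[0]],xs[k[-1]])
E
```

```text
scene blue [(-150, 48), (-147, 47), (-144, 47), (-141, 48), (-138, 49), (-135, 50), (-132, 49), (-129, 48), (-126, 47), (-123, 57), (-120, 86), (-117, 124), (-114, 150), (-111, 155), (-108, 133), (-105, 89), (-102, 49), (-99, 40), (-96, 58), (-93, 81), (-90, 93), (-87, 95), (-84, 93), (-81, 93), (-78, 89), (-75, 82), (-72, 82), (-69, 85), (-66, 85), (-63, 85)]
-112.12833876221498
-112.17794970986459
-112.04837683004456
x ext -59.0 59.0
top blue [(-150, 84), (-147, 84), (-144, 84), (-141, 84), (-138, 84), (-135, 85), (-132, 83), (-129, 72), (-126, 60), (-123, 57), (-120, 72), (-117, 135), (-114, 202), (-111, 222), (-108, 185), (-105, 119), (-102, 85), (-99, 84), (-96, 86), (-93, 84), (-90, 74), (-87, 62), (-84, 62), (-81, 85), (-78, 107), (-75, 110), (-72, 109), (-69, 108), (-66, 109), (-63, 110)]
-111.50729075532227
-111.42466887417218
-111.37712474791125
x ext -62.0 60.0
```

Request:
{"fn": "send_rows", "kwargs": {
  "motion": [
    {"hand": -0.62, "slide": [15, 0, 7], "spin": -0.016},
    {"hand": -0.62, "slide": [20, 0, 0], "spin": 0},
    {"hand": -0.62, "slide": [20, 0, 0], "spin": 0},
    {"hand": -0.62, "slide": [0, 0, 0], "spin": 0}
  ]
}}

```text
time: 3.2
tool_pos: [0.5877, 0.0682, 0.141]
tool_rot: [1.191, 1.564, 0.698]
contact_force: [-1.1, 0.3, 0.4]
opening: 0.0195
```

```bash
python3 -c "
from h import *
to([0,-112,106])
from cell import vision
for n in ('top','scene'):
    p=vision.read_camera(n);overlay(p,[],(205,135,325,245),5.4,'pics/%s1.png'%n)"
```

```text
t 3.2 tcp box [  -0.2 -112.8  141. ] jaw deg 61.8 box jaw -89.1 open 19.5 F [-1.1  0.3  0.4] q [-0.02  0.54  1.46  0.    1.14 -1.1 ]
slide [35.  -1.  -0.3]
```

View pics/scene1.png

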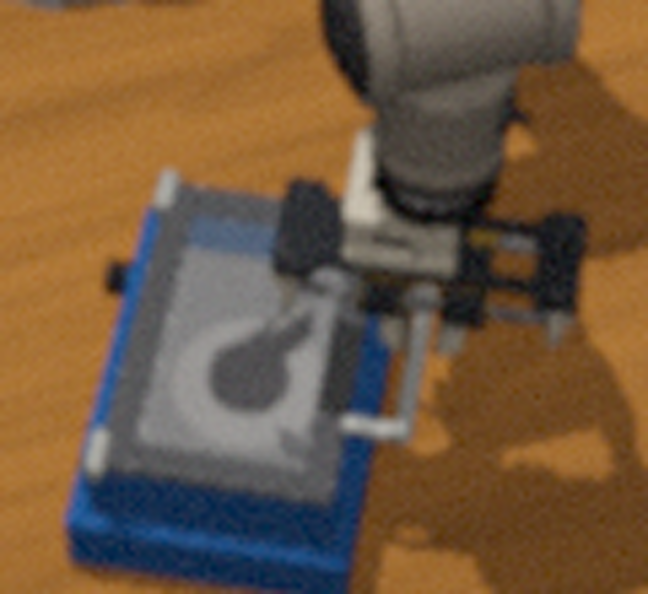

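The scene view shows the gripper with its narrow fingers above the bar, at about (430,300) in the crop. I'll lower it slowly.

Request:
{"fn": "send_rows", "kwargs": {
  "motion": [
    {"hand": -0.62, "slide": [10, -1, 0], "spin": 0.0},
    {"hand": -0.62, "slide": [8, 0, 0], "spin": 0},
    {"hand": -0.62, "slide": [5, 0, 0], "spin": 0}
  ]
}}

```text
time: 3.6
tool_pos: [0.5908, 0.0677, 0.1222]
tool_rot: [0.747, 1.555, 0.256]
contact_force: [0.3, 0.4, -0.4]
opening: 0.0176
```

```bash
python3 -c "
from h import *
to([0,-112,106])"
```

```text
t 3.6 tcp box [  -3.2 -113.9  122.2] jaw deg 61.9 box jaw -89.0 open 17.6 F [ 0.3  0.4 -0.4] q [-0.02  0.56  1.48  0.    1.09 -1.1 ]
slide [16.1 -2.  -3.4]
```

Request:
{"fn": "send_rows", "kwargs": {
  "motion": [
    {"hand": -0.62, "slide": [0, -2, -3], "spin": 0.0},
    {"hand": -0.62, "slide": [6, 0, 0], "spin": 0},
    {"hand": -0.62, "slide": [6, 0, 0], "spin": 0},
    {"hand": -0.62, "slide": [4, 0, 0], "spin": 0}
  ]
}}

```text
time: 4.0
tool_pos: [0.5873, 0.0674, 0.1052]
tool_rot: [0.736, 1.554, 0.245]
contact_force: [0.8, -0.2, 0.2]
opening: 0.0173
```

```bash
python3 -c "
from h import *
to([0,-112,106])"
```

```text
t 4.0 tcp box [  -0.2 -111.9  105.2] jaw deg 61.9 box jaw -89.0 open 17.3 F [ 0.8 -0.2  0.2] q [-0.02  0.57  1.51  0.01  1.04 -1.1 ]
slide [-0.8  0.1 -0.2]
```

Fingers in place with no contact. Closing.

Request:
{"fn": "send_rows", "kwargs": {
  "motion": [
    {"hand": -1, "slide": [0, 0, 0], "spin": 0.0},
    {"hand": -1, "slide": [0, 0, 0], "spin": 0},
    {"hand": -1, "slide": [0, 0, 0], "spin": 0}
  ],
  "grip_force": 8
}}

```text
time: 4.3
tool_pos: [0.5863, 0.0662, 0.1043]
tool_rot: [0.667, 1.557, 0.176]
contact_force: [0.1, 0.9, 0.1]
opening: 0.0115
```

```bash
python3 -c "
from h import *
to([0,-112,106])
for a in np.arange(0,1.95,.1):
  print(round(a,1),np.round([78-190*np.cos(a),106+190*np.sin(a)],0))"
```

```text
t 4.3 tcp box [ 1.000e-01 -1.104e+02  1.043e+02] jaw deg 61.9 box jaw -89.0 open 11.5 F [0.1 0.9 0.1] q [-0.02  0.57  1.51  0.    1.04 -1.1 ]
slide [-1.7  1.6  0.2]
0.0 [-112.  106.]
0.1 [-111.  125.]
0.2 [-108.  144.]
0.3 [-104.  162.]
0.4 [-97. 180.]
0.5 [-89. 197.]
0.6 [-79. 213.]
0.7 [-67. 228.]
0.8 [-54. 242.]
0.9 [-40. 255.]
1.0 [-25. 266.]
1.1 [ -8. 275.]
1.2 [  9. 283.]
1.3 [ 27. 289.]
1.4 [ 46. 293.]
1.5 [ 65. 296.]
1.6 [ 84. 296.]
1.7 [102. 294.]
1.8 [121. 291.]
1.9 [139. 286.]
```

Request:
{"fn": "send_rows", "kwargs": {
  "motion": [
    {"hand": -1, "slide": [-19, -1, 0], "spin": 0.0},
    {"hand": -1, "slide": [-19, -3, 0], "spin": 0},
    {"hand": -1, "slide": [-18, -5, 0], "spin": 0},
    {"hand": -1, "slide": [-18, -7, 0], "spin": 0}
  ]
}}

```text
time: 4.7
tool_pos: [0.5795, 0.054, 0.1782]
tool_rot: [0.888, 1.554, 0.397]
contact_force: [1.6, -0.7, -2.1]
opening: 0.0116
```

```bash
python3 -c "
from h import *
to([0,-97,180])"
```

```text
t 4.7 tcp box [ 1.000e-01 -9.640e+01  1.782e+02] jaw deg 61.9 box jaw -89.0 open 11.6 F [ 1.6 -0.7 -2.1] q [-0.04  0.48  1.45  0.01  1.2  -1.13]
slide [-1.8  0.6  0.2]
```

Request:
{"fn": "send_rows", "kwargs": {
  "motion": [
    {"hand": -1, "slide": [-18, -8, 0], "spin": 0.0},
    {"hand": -1, "slide": [-16, -10, 0], "spin": 0},
    {"hand": -1, "slide": [-15, -12, 0], "spin": 0},
    {"hand": -1, "slide": [-14, -13, 0], "spin": 0},
    {"hand": -1, "slide": [-13, -14, 0], "spin": 0}
  ]
}}

```text
time: 5.2
tool_pos: [0.5515, 0.0037, 0.258]
tool_rot: [0.96, 1.548, 0.472]
contact_force: [1.0, -1.8, -3.3]
opening: 0.0116
```

```bash
python3 -c "
from h import *
to([0,-40,255])
from cell import vision
p=vision.read_camera('scene');overlay(p,[],(150,60,350,260),3,'pics/scene2.png')"
```

```text
t 5.2 tcp box [ 1.00e-01 -3.88e+01  2.58e+02] jaw deg 62.0 box jaw -88.9 open 11.6 F [ 1.  -1.8 -3.3] q [-0.14  0.36  1.41  0.01  1.35 -1.23]
slide [3.1 1.1 0. ]
```

View pics/scene2.png

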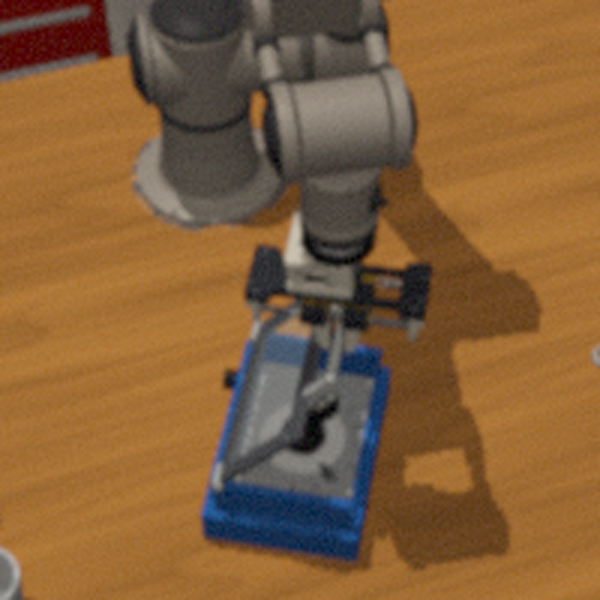

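The cover is half open and the bar is still held between the fingers, at about (330,350) in the crop.

Request:
{"fn": "send_rows", "kwargs": {
  "motion": [
    {"hand": -1, "slide": [-8, -14, 0], "spin": 0.0},
    {"hand": -1, "slide": [-9, -17, 0], "spin": 0},
    {"hand": -1, "slide": [-8, -17, 0], "spin": 0},
    {"hand": -1, "slide": [-5, -18, 0], "spin": 0},
    {"hand": -1, "slide": [-4, -19, 0], "spin": 0}
  ]
}}

```text
time: 5.75
tool_pos: [0.5077, -0.0755, 0.2969]
tool_rot: [0.955, 1.542, 0.466]
contact_force: [-0.1, 0.9, -1.8]
opening: 0.0114
```

```bash
python3 -c "
from h import *
to([0,46,293])"
```

```text
t 5.75 tcp box [-2.000e-01  5.170e+01  2.969e+02] jaw deg 62.0 box jaw -88.9 open 11.4 F [-0.1  0.9 -1.8] q [-0.31  0.26  1.45  0.02  1.42 -1.39]
slide [ 4.1  5.6 -0.1]
```

Request:
{"fn": "send_rows", "kwargs": {
  "motion": [
    {"hand": -1, "slide": [0, -17, 0], "spin": 0.0},
    {"hand": -1, "slide": [0, -17, 0], "spin": 0},
    {"hand": -1, "slide": [2, -17, 0], "spin": 0},
    {"hand": -1, "slide": [3, -17, 0], "spin": 0}
  ]
}}

```text
time: 6.15
tool_pos: [0.4721, -0.1399, 0.2934]
tool_rot: [0.89, 1.542, 0.4]
contact_force: [1.8, 0.1, -3.3]
opening: 0.0118
```

```bash
python3 -c "
from h import *
to([0,134,288])"
```

```text
t 6.15 tcp box [ -0.4 125.3 293.4] jaw deg 61.9 box jaw -89.0 open 11.8 F [ 1.8  0.1 -3.3] q [-0.46  0.22  1.51  0.02  1.39 -1.54]
slide [ 5.2 -8.9 -0.6]
```

Request:
{"fn": "send_rows", "kwargs": {
  "motion": [
    {"hand": -1, "slide": [5, -9, 0], "spin": 0.0},
    {"hand": -1, "slide": [0, 0, 0], "spin": 0},
    {"hand": -0.5, "slide": [0, 0, 0], "spin": 0},
    {"hand": -0.5, "slide": [0, 0, 0], "spin": 0},
    {"hand": -0.5, "slide": [0, 0, 0], "spin": 0},
    {"hand": -0.5, "slide": [-20, 0, 0], "spin": 0},
    {"hand": -0.5, "slide": [-20, 0, 0], "spin": 0},
    {"hand": -0.5, "slide": [-20, 0, 0], "spin": 0}
  ]
}}

```text
time: 6.95
tool_pos: [0.4629, -0.1505, 0.3475]
tool_rot: [1.067, 1.549, 0.574]
contact_force: [0.6, -0.6, -0.4]
opening: 0.0233
```

```bash
python3 -c "
from h import *
to([40,-100,360])"
```

```text
t 6.95 tcp box [  2.5 139.  347.5] jaw deg 61.8 box jaw -89.1 open 23.3 F [ 0.6 -0.6 -0.4] q [-0.48  0.19  1.4   0.02  1.54 -1.56]
slide [ -8.2 239.7 -33.7]
```

Request:
{"fn": "send_rows", "kwargs": {
  "motion": [
    {"hand": -0.5, "slide": [-15, 15, 0], "spin": 0.0},
    {"hand": 0, "slide": [0, 45, 0], "spin": 0},
    {"hand": 0, "slide": [0, 45, 0], "spin": 0},
    {"hand": 0, "slide": [0, 45, 0], "spin": 0},
    {"hand": 0, "slide": [0, 45, 0], "spin": 0},
    {"hand": 0, "slide": [0, 45, 0], "spin": 0},
    {"hand": 0, "slide": [0, 45, 0], "spin": 0},
    {"hand": 0, "slide": [0, 20, 0], "spin": 0}
  ]
}}

```text
time: 7.75
tool_pos: [0.6121, 0.1293, 0.3731]
tool_rot: [0.83, 1.544, 0.337]
contact_force: [-0.6, -0.3, -0.7]
opening: 0.0458
```

```bash
python3 - <<'E'
from h import *
import pickle
from cell import vision
st()
P={}
for n in('top','scene'):
    p=vision.read_camera(n);P[n]=p
    for t in("selector","selector_axis","selector_tip","marker_tab","cover"):
        print(n,t,[(d["uv"],round(d["conf"],2)) for d in vision.search_frame(p,t)[:2]])
pickle.dump(P,open("p1.pkl","wb"))
L=model(0.65,2.45)[2:]
overlay(P["top"],L,(215,135,325,245),5.4,"pics/t3.png")
overlay(P["scene"],L,(205,155,300,250),6,"pics/s3.png")
overlay(P["scene"],[],(150,60,350,260),3,"pics/s3b.png")
E
```

```text
t 7.75 tcp box [   8.2 -178.   373.1] jaw deg 61.8 box jaw -89.1 open 45.8 F [-0.6 -0.3 -0.7] q [ 0.08  0.47  0.93  0.01  1.71 -0.99]
top selector [([262.1, 191.7], 0.77)]
top selector_axis [([258.6, 189.1], 0.6)]
top selector_tip [([263.6, 192.1], 0.59)]
top marker_tab [([266.7, 178.5], 0.83)]
top cover []
scene selector [([129.7, 218.3], 0.62), ([253.2, 203.3], 0.57)]
scene selector_axis [([252.0, 201.5], 0.77)]
scene selector_tip [([252.6, 200.5], 0.52)]
scene marker_tab [([245.4, 208.9], 0.53)]
scene cover [([218.6, 179.9], 0.77)]
```

View pics/t3.png

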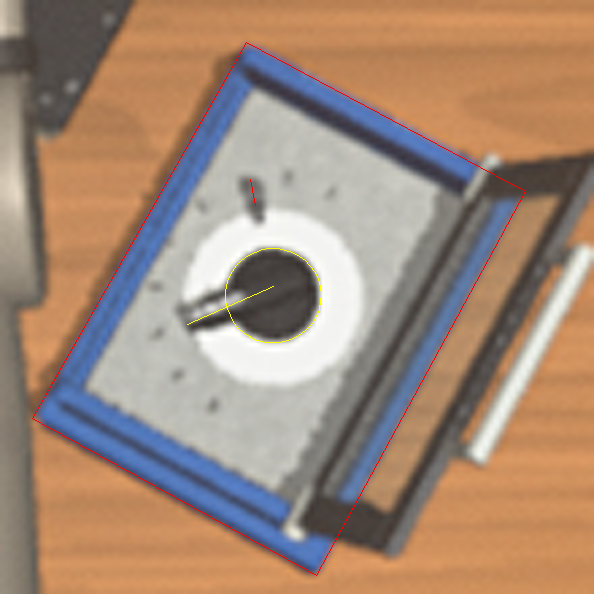

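View pics/s3.png

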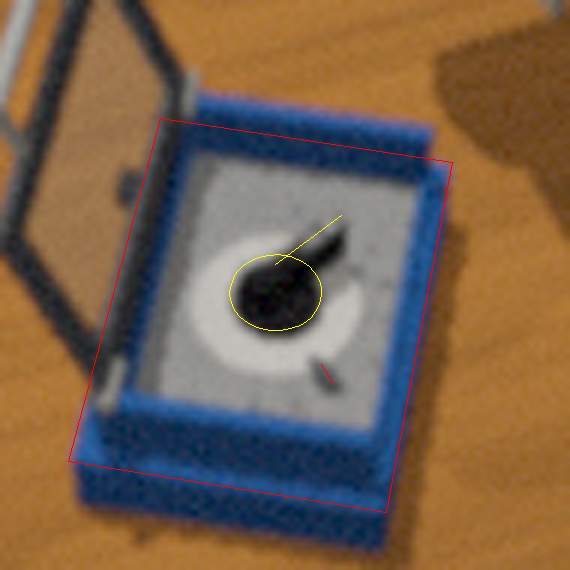

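View pics/s3b.png

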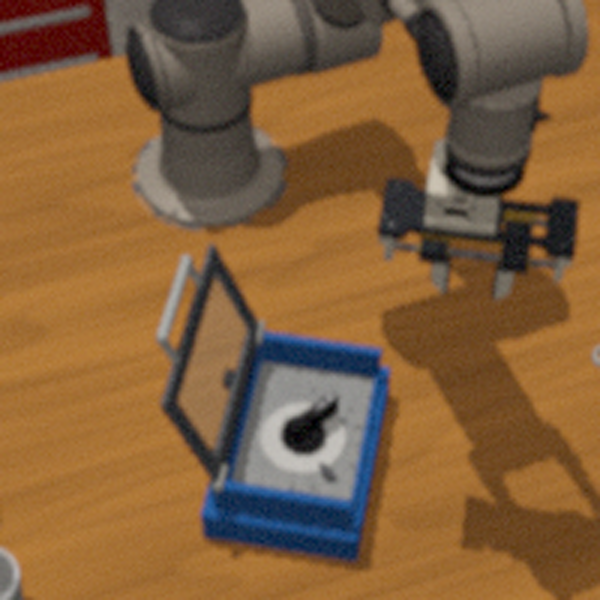

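The cover is open on its stop. The knob pointer is at lower left, with its tip at about (185,318) in the top crop. The marker tab is at about (255,200).

```bash
python3 - <<'E'
from h import *
import pickle
P=pickle.load(open("p1.pkl","rb"))
def box(w):
    c,s=np.cos(YAW),np.sin(YAW);d=w[...,:2]-O
    return np.stack([c*d[...,0]+s*d[...,1],-s*d[...,0]+c*d[...,1],w[...,2]],-1)*1000
for n in P:
    p=P[n];g=p["pixels"].max(2)
    # rectified views at z=71 and z=106
    xs=np.arange(-110,110,.5);ys=np.arange(-90,75,.5);X,Y=np.meshgrid(xs,ys)
    out=[]
    for z in(66,106):
        uv=proj(p,b2w(np.c_[X.ravel(),Y.ravel(),np.full(X.size,z)])).astype(np.float32)
        r=cv2.remap(p["pixels"],uv[:,0].reshape(X.shape),uv[:,1].reshape(X.shape),cv2.INTER_CUBIC)
        gg=r.max(2); R=np.hypot(X,Y);A=np.arctan2(-Y,X)
        if z==66:
            k=(R>50)&(R<76)&(gg<140)&(A>1.4)&(A<2.8)
            w=(140.-gg)*k
            print(n,"marker",k.sum(),(w*A).sum()/w.sum(),(w*R).sum()/w.sum(),R[k].min(),R[k].max(),"xy",(w*X).sum()/w.sum(),(w*Y).sum()/w.sum())
        else:
            k=(R>34)&(R<60)&(gg<90)&(A>0.1)&(A<1.2)
            w=(90.-gg)*k;print(n,"pointer",k.sum(),(w*A).sum()/w.sum(),R[k].max())
        r=r[::-1].copy() # y up
        out.append(r)
    cv2.imwrite(f"pics/rect_{n}.png",cv2.resize(np.vstack(out),None,fx=.9,fy=.9))
E
```

```text
top marker 928 2.452826610567602 61.82196796269466 50.002499937503124 74.03546447480423 xy -47.61994819918878 -39.29301666422323
top pointer 379 0.5489762489489991 53.25410782277739
scene marker 2050 2.4489415448699146 65.13101694167699 50.002499937503124 75.99506562928939 xy -49.855714845718765 -41.37140430456777
scene pointer 688 1.019387682473913 48.541219597369
```

View pics/rect_top.png

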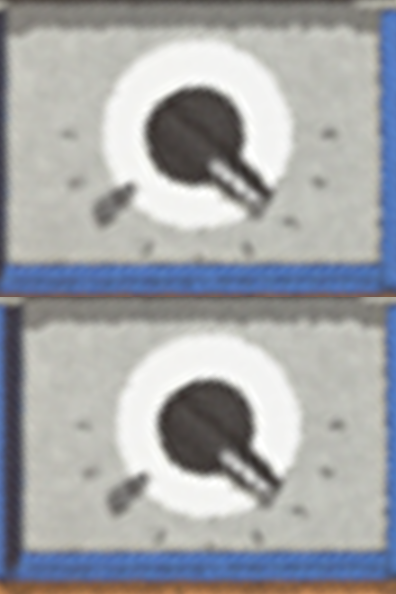

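View pics/rect_scene.png

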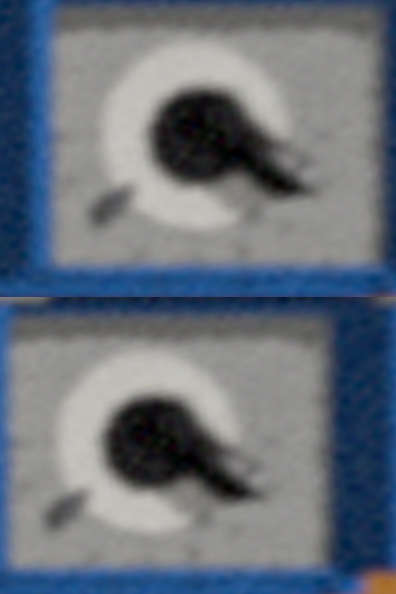

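Request:
{"fn": "send_rows", "kwargs": {
  "motion": [
    {"hand": 0, "slide": [25, 0, 0], "spin": 0.135},
    {"hand": 0, "slide": [25, 0, 0], "spin": 0.135},
    {"hand": 0, "slide": [25, 0, 0], "spin": 0.135},
    {"hand": 0, "slide": [25, 0, 0], "spin": 0.135},
    {"hand": 0, "slide": [25, 0, 0], "spin": 0.135},
    {"hand": 0, "slide": [0, 0, 0], "spin": 0}
  ]
}}

```text
time: 8.95
tool_pos: [0.615, 0.1232, 0.2475]
tool_rot: [1.453, 1.538, 0.251]
contact_force: [0.2, 0.2, -0.5]
opening: 0.046
```

```bash
python3 -c "
from h import *
to([27.6,-21.5,180])"
```

```text
t 8.95 tcp box [   2.8 -174.1  247.5] jaw deg 21.1 box jaw -129.8 open 46.0 F [ 0.2  0.2 -0.5] q [ 0.07  0.5   1.22  0.01  1.39 -0.3 ]
slide [  63.5 -135.3   78.3]
```

Request:
{"fn": "send_rows", "kwargs": {
  "motion": [
    {"hand": 0, "slide": [16, -34, 20], "spin": 0},
    {"hand": 0, "slide": [16, -34, 20], "spin": 0},
    {"hand": 0, "slide": [16, -34, 20], "spin": 0},
    {"hand": 0, "slide": [16, -33, 18], "spin": 0},
    {"hand": 0, "slide": [0, 0, 0], "spin": -0.035}
  ]
}}

```text
time: 9.45
tool_pos: [0.5198, -0.002, 0.1828]
tool_rot: [1.333, 1.529, 0.189]
contact_force: [0.6, 0.5, -0.1]
opening: 0.0462
```

```bash
python3 -c "
from h import *
from cell import vision
to([27.6,-21.5,115])
for n in ('top','scene'):
    p=vision.read_camera(n);overlay(p,[],(205,115,325,235),5,'pics/%s4.png'%n)"
```

```text
t 9.45 tcp box [ 25.1 -18.5 182.8] jaw deg 24.5 box jaw -126.4 open 46.2 F [ 0.6  0.5 -0.1] q [-0.16  0.35  1.64  0.02  1.11 -0.59]
slide [67.8 -1.8 -4.5]
```

View pics/scene4.png

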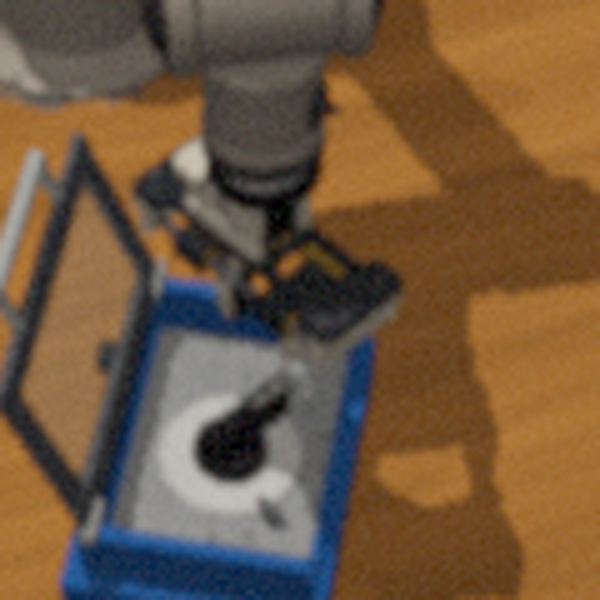

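Request:
{"fn": "send_rows", "kwargs": {
  "motion": [
    {"hand": 0, "slide": [22, -1, -2], "spin": 0},
    {"hand": 0, "slide": [22, -1, -2], "spin": 0},
    {"hand": 0, "slide": [22, 0, 0], "spin": 0},
    {"hand": 0, "slide": [0, 0, 0], "spin": 0.0}
  ]
}}

```text
time: 9.95
tool_pos: [0.53, 0.0035, 0.1242]
tool_rot: [1.242, 1.508, 0.105]
contact_force: [-0.4, -0.2, 0.1]
opening: 0.0461
```

```bash
python3 -c "
from h import *
from cell import vision
s,M,b=st();print(M.round(3))
to([27.6,-21.5,90])
for n in ('top','scene'):
    p=vision.read_camera(n);overlay(p,[],(205,115,325,235),5,'pics/%s5.png'%n)"
```

```text
t 9.95 tcp box [ 18.8 -28.2 124.2] jaw deg 24.9 box jaw -126.0 open 46.1 F [-0.4 -0.2  0.1] q [-0.15  0.43  1.71  0.02  0.95 -0.59]
[[ 0.062  0.905  0.42 ]
 [ 0.007  0.42  -0.907]
 [-0.998  0.059  0.02 ]]
t 9.95 tcp box [ 18.8 -28.2 124.2] jaw deg 24.9 box jaw -126.0 open 46.1 F [-0.4 -0.2  0.1] q [-0.15  0.43  1.71  0.02  0.95 -0.59]
slide [ 33.4 -12.6  -3.8]
```

View pics/scene5.png

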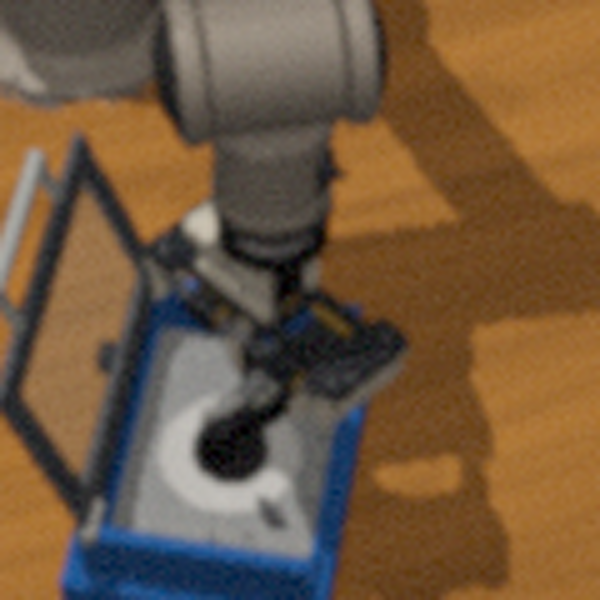

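View pics/top5.png

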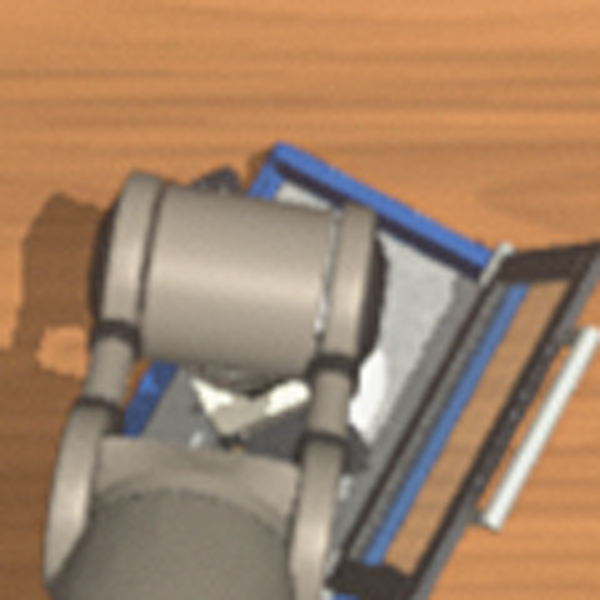

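Request:
{"fn": "send_rows", "kwargs": {
  "motion": [
    {"hand": 0, "slide": [0, -12, -4], "spin": 0},
    {"hand": 0, "slide": [6, 0, 0], "spin": 0},
    {"hand": 0, "slide": [6, 0, 0], "spin": 0},
    {"hand": 0, "slide": [0, 0, 0], "spin": 0.0}
  ]
}}

```text
time: 10.45
tool_pos: [0.5243, 0.002, 0.1185]
tool_rot: [1.194, 1.494, 0.059]
contact_force: [0.1, 0.1, -0.6]
opening: 0.0458
```

```bash
python3 -c "
from h import *
s,M,b=st();print(M.round(3))
to([27.6,-21.5,90])"
```

```text
t 10.45 tcp box [ 23.1 -24.2 118.5] jaw deg 25.0 box jaw -125.9 open 45.8 F [ 0.1  0.1 -0.6] q [-0.15  0.42  1.75  0.02  0.9  -0.6 ]
[[ 0.077  0.904  0.421]
 [ 0.005  0.422 -0.906]
 [-0.997  0.072  0.028]]
t 10.45 tcp box [ 23.1 -24.2 118.5] jaw deg 25.0 box jaw -125.9 open 45.8 F [ 0.1  0.1 -0.6] q [-0.15  0.42  1.75  0.02  0.9  -0.6 ]
slide [28.  -6.9 -2.9]
```

Request:
{"fn": "send_rows", "kwargs": {
  "motion": [
    {"hand": 0, "slide": [0, -9, -4], "spin": 0},
    {"hand": 0, "slide": [30, 0, 0], "spin": 0}
  ]
}}

```text
time: 10.65
tool_pos: [0.5194, 0.0017, 0.0908]
tool_rot: [1.173, 1.486, 0.039]
contact_force: [-0.6, -0.3, -1.2]
opening: 0.046
```

```bash
python3 -c "
from h import *
s,M,b=st();print(M.round(3))
to([27.6,-21.5,90])"
```

```text
t 10.65 tcp box [ 27.2 -21.5  90.8] jaw deg 25.1 box jaw -125.8 open 46.0 F [-0.6 -0.3 -1.2] q [-0.15  0.44  1.8   0.02  0.82 -0.61]
[[ 0.085  0.903  0.422]
 [ 0.003  0.423 -0.906]
 [-0.996  0.079  0.033]]
t 10.65 tcp box [ 27.2 -21.5  90.8] jaw deg 25.1 box jaw -125.8 open 46.0 F [-0.6 -0.3 -1.2] q [-0.15  0.44  1.8   0.02  0.82 -0.61]
slide [ 0.8 -0.3 -0.4]
```

Right on target. Closing.

Request:
{"fn": "send_rows", "kwargs": {
  "motion": [
    {"hand": -1, "slide": [0, 0, 0], "spin": 0},
    {"hand": -1, "slide": [0, 0, 0], "spin": 0},
    {"hand": -1, "slide": [0, 0, 0], "spin": 0},
    {"hand": -1, "slide": [0, 0, 0], "spin": 0}
  ],
  "grip_force": 10
}}

```text
time: 11.05
tool_pos: [0.5176, 0.0019, 0.0905]
tool_rot: [1.185, 1.489, 0.051]
contact_force: [2.4, 2.0, -0.8]
opening: 0.0186
```

```bash
python3 -c "
from h import *
s,M,b=st();print(M.round(3))
print(np.hypot(b[0],b[1]),np.arctan2(-b[1],b[0]))"
```

```text
t 11.05 tcp box [ 28.9 -20.8  90.5] jaw deg 25.1 box jaw -125.8 open 18.6 F [ 2.4  2.  -0.8] q [-0.15  0.44  1.8   0.02  0.82 -0.61]
[[ 0.081  0.903  0.422]
 [ 0.004  0.423 -0.906]
 [-0.997  0.075  0.031]]
35.6113964410049 0.6239024514506625
```

Request:
{"fn": "send_rows", "kwargs": {
  "motion": [
    {"hand": -1, "slide": [0, 5.2, 0.4], "spin": 0.145},
    {"hand": -1, "slide": [0, 5.2, 0.4], "spin": 0.145},
    {"hand": -1, "slide": [0, 5.2, 0.4], "spin": 0.145}
  ]
}}

```text
time: 11.35
tool_pos: [0.5309, 0.0053, 0.0913]
tool_rot: [1.633, 1.494, 0.051]
contact_force: [1.8, 0.8, -9.0]
opening: 0.0168
```

```bash
cat >> h.py <<'E'
def kn(s2):
    s,M,b=st();print(M[:,0].round(3),s['torque'].round(2))
    sj=-np.deg2rad(np.rad2deg(np.arctan2(M[1,1],M[0,1])-YAW)+90)
    sj=(sj+np.pi)%(2*np.pi)-np.pi
    print("r",np.hypot(b[0],b[1]).round(1),"s pos",np.arctan2(-b[1],b[0]).round(3),"s jaw",sj.round(3))
    to([35*np.cos(s2),-35*np.sin(s2),90])
E
python3 -c "
from h import *
kn(1.06)"
```

```text
t 11.35 tcp box [ 18.9 -30.2  91.3] jaw deg -0.6 box jaw -151.5 open 16.8 F [ 1.8  0.8 -9. ] q [-0.14  0.46  1.76  0.02  0.84 -0.15]
[ 0.077  0.004 -0.997] [ 0.01 -0.08  0.19]
r 35.6 s pos 1.012 s jaw 1.073
t 11.35 tcp box [ 18.9 -30.2  91.3] jaw deg -0.6 box jaw -151.5 open 16.8 F [ 1.8  0.8 -9. ] q [-0.14  0.46  1.76  0.02  0.84 -0.15]
slide [1.4 1.6 0.6]
```

Request:
{"fn": "send_rows", "kwargs": {
  "motion": [
    {"hand": -1, "slide": [0.8, 6, 0.5], "spin": 0.145},
    {"hand": -1, "slide": [0.3, 5.2, 0.4], "spin": 0.145},
    {"hand": -1, "slide": [0.3, 5.2, 0.4], "spin": 0.145},
    {"hand": -1, "slide": [0, 5.2, 0.4], "spin": 0.145}
  ]
}}

```text
time: 11.75
tool_pos: [0.5519, -0.0002, 0.0916]
tool_rot: [2.243, 1.494, 0.061]
contact_force: [2.7, 0.4, -7.2]
opening: 0.0165
```

```bash
python3 -c "
from h import *
kn(1.65)"
```

```text
t 11.75 tcp box [ -2.2 -35.7  91.6] jaw deg -35.1 box jaw -186.0 open 16.5 F [ 2.7  0.4 -7.2] q [-0.15  0.5   1.7   0.02  0.87  0.45]
[ 0.076  0.005 -0.997] [-0.03 -0.03  0.16]
r 35.7 s pos 1.632 s jaw 1.675
t 11.75 tcp box [ -2.2 -35.7  91.6] jaw deg -35.1 box jaw -186.0 open 16.5 F [ 2.7  0.4 -7.2] q [-0.15  0.5   1.7   0.02  0.87  0.45]
slide [1.6 0.6 0.8]
```

Request:
{"fn": "send_rows", "kwargs": {
  "motion": [
    {"hand": -1, "slide": [0.8, 5.6, 0.5], "spin": 0.145},
    {"hand": -1, "slide": [0, 5.2, 0.4], "spin": 0.145},
    {"hand": -1, "slide": [0, 5.2, 0.4], "spin": 0.145},
    {"hand": -1, "slide": [0, 5.2, 0.4], "spin": 0.145}
  ]
}}

```text
time: 12.15
tool_pos: [0.5662, -0.0166, 0.092]
tool_rot: [2.845, 1.493, 0.064]
contact_force: [1.9, -0.5, -6.4]
opening: 0.0165
```

```bash
python3 -c "
from h import *
kn(2.45)
from cell import vision
p=vision.read_camera('scene');overlay(p,[],(205,115,325,235),5,'pics/scene6.png')"
```

```text
t 12.15 tcp box [-22.6 -28.3  92. ] jaw deg -69.4 box jaw -220.3 open 16.5 F [ 1.9 -0.5 -6.4] q [-0.17  0.52  1.66  0.02  0.89  1.02]
[ 0.077  0.005 -0.997] [-0.18  0.01  0.12]
r 36.2 s pos 2.245 s jaw 2.274
t 12.15 tcp box [-22.6 -28.3  92. ] jaw deg -69.4 box jaw -220.3 open 16.5 F [ 1.9 -0.5 -6.4] q [-0.17  0.52  1.66  0.02  0.89  1.02]
slide [2.  7.1 1.9]
```

View pics/scene6.png

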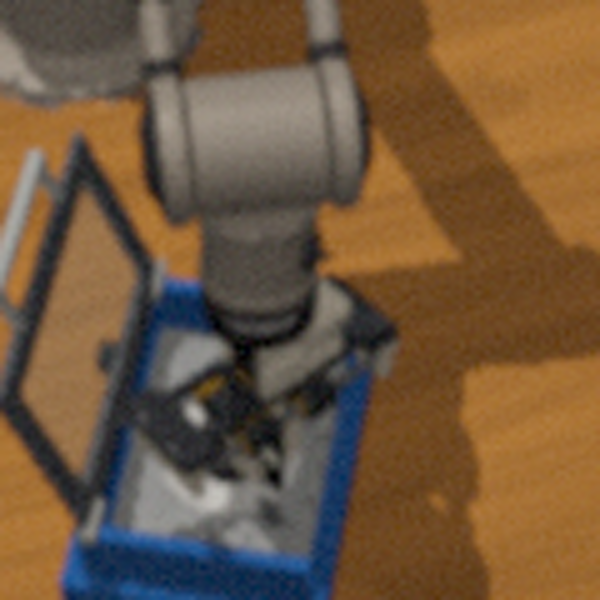

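Request:
{"fn": "send_rows", "kwargs": {
  "motion": [
    {"hand": -1, "slide": [0.8, 3.5, 0.8], "spin": 0.09},
    {"hand": -1, "slide": [0, 3.3, 0.4], "spin": 0.09},
    {"hand": -1, "slide": [0, 0, 0], "spin": 0.0}
  ]
}}

```text
time: 12.5
tool_pos: [0.5686, -0.0242, 0.092]
tool_rot: [3.024, 1.49, 0.056]
contact_force: [1.8, -2.4, -6.8]
opening: 0.0159
```

```bash
python3 -c "
from h import *
kn(2.45)"
```

```text
t 12.5 tcp box [-28.4 -22.8  92. ] jaw deg -80.1 box jaw -231.0 open 15.9 F [ 1.8 -2.4 -6.8] q [-0.19  0.52  1.65  0.03  0.89  1.19]
[ 0.08   0.005 -0.997] [-0.53 -0.04  0.05]
r 36.4 s pos 2.465 s jaw 2.46
t 12.5 tcp box [-28.4 -22.8  92. ] jaw deg -80.1 box jaw -231.0 open 15.9 F [ 1.8 -2.4 -6.8] q [-0.19  0.52  1.65  0.03  0.89  1.19]
slide [ 1.9 -0.6  1.6]
```

Request:
{"fn": "send_rows", "kwargs": {
  "motion": [
    {"hand": -0.3, "slide": [0, 0, 0], "spin": 0},
    {"hand": -0.3, "slide": [0, 0, 0], "spin": 0},
    {"hand": -0.3, "slide": [0, 0, 0], "spin": 0.0},
    {"hand": -0.3, "slide": [-15, 0, 0], "spin": 0.0},
    {"hand": -0.3, "slide": [-30, 0, 0], "spin": 0.0},
    {"hand": -0.3, "slide": [-45, 0, 0], "spin": 0.0},
    {"hand": -0.3, "slide": [-45, 0, 0], "spin": 0.0},
    {"hand": -0.3, "slide": [-45, 0, 0], "spin": 0.0}
  ]
}}

```text
time: 13.3
tool_pos: [0.5501, -0.0232, 0.2732]
tool_rot: [3.065, 1.503, 0.113]
contact_force: [0.7, -0.1, 0.1]
opening: 0.0322
```

```bash
python3 -c "
from h import *
to([-30,-200,300])"
```

```text
t 13.3 tcp box [-11.8 -14.7 273.2] jaw deg -79.1 box jaw -230.0 open 32.2 F [ 0.7 -0.1  0.1] q [-0.19  0.32  1.43  0.02  1.33  1.18]
slide [ -18.4 -130.2 -134.6]
```

Request:
{"fn": "send_rows", "kwargs": {
  "motion": [
    {"hand": -0.3, "slide": [-8, -32, -33], "spin": 0},
    {"hand": -0.3, "slide": [-8, -32, -33], "spin": 0},
    {"hand": -0.3, "slide": [-8, -32, -33], "spin": 0.0},
    {"hand": -0.3, "slide": [-8, -32, -33], "spin": 0.0}
  ]
}}

```text
time: 13.7
tool_pos: [0.6554, 0.1267, 0.3274]
tool_rot: [3.003, 1.486, 0.048]
contact_force: [0.6, -0.1, 0.7]
opening: 0.0323
```

```bash
python3 - <<'E'
from h import *
import pickle
from cell import vision
st()
P={}
for n in('top','scene'):
    p=vision.read_camera(n);P[n]=p
pickle.dump(P,open("p2.pkl","wb"))
overlay(P["top"],[],(215,135,325,245),5.4,"pics/t7.png")
overlay(P["scene"],[],(205,155,300,250),6,"pics/s7.png")
cv2.imwrite("pics/s7full.png",P["scene"]["pixels"])
E
```

```text
t 13.7 tcp box [ -30.8 -196.9  327.4] jaw deg -79.4 box jaw -230.3 open 32.3 F [ 0.6 -0.1  0.7] q [ 0.08  0.53  0.97 -0.    1.57  1.46]
```

View pics/t7.png

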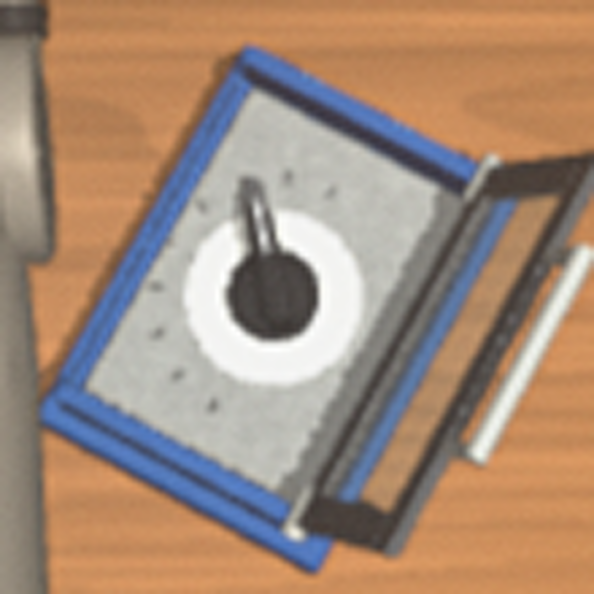

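View pics/s7.png

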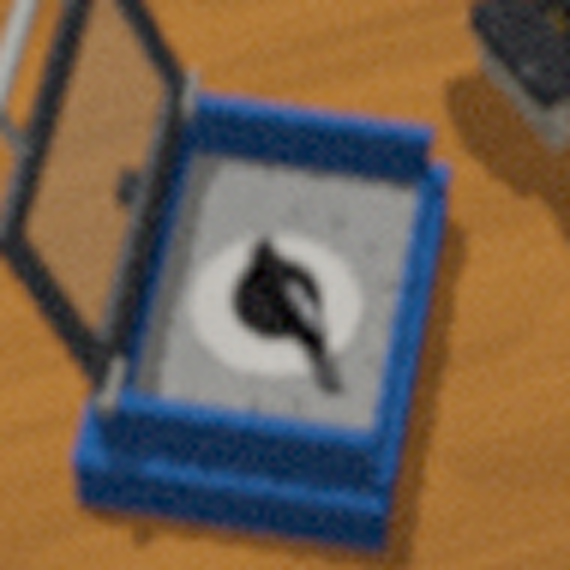

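View pics/s7full.png

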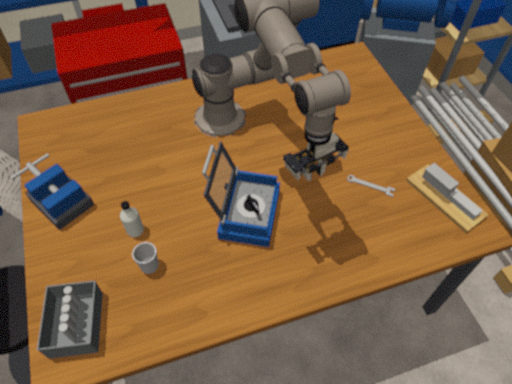

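The top view shows the pointer running from the knob at (272,290) to about (250,185), over the marker's place. The bystanders are where they were. One numeric check before handing in.

```bash
python3 - <<'E'
from h import *
import pickle
P=pickle.load(open("p2.pkl","rb"));P1=pickle.load(open("p1.pkl","rb"))
p=P["top"]
tiles=[]
for q,z in((P1["top"],71),(p,71),(p,106)):
    xs=np.arange(-80,40,.4);ys=np.arange(-75,40,.4);X,Y=np.meshgrid(xs,ys)
    uv=proj(q,b2w(np.c_[X.ravel(),Y.ravel(),np.full(X.size,z)])).astype(np.float32)
    r=cv2.remap(q["pixels"],uv[:,0].reshape(X.shape),uv[:,1].reshape(X.shape),cv2.INTER_CUBIC)
    def P_(x,y): return (int((x+80)/.4),int((y+75)/.4))
    for R0 in((56,) if z==71 else (54,)):
        cv2.circle(r,P_(R0*np.cos(2.45),-R0*np.sin(2.45)),3,(0,0,255),1)
    cv2.circle(r,P_(0,0),3,(0,255,0),1)
    tiles.append(r[::-1])
    if z==106:
        g=r.min(2).astype(float);R=np.hypot(X,Y);A=np.arctan2(-Y,X)
        k=(R>30)&(R<50)&(abs(A-2.45)<.25)&(g>150)
        print("white line angle",A[k].mean(),k.sum())
cv2.imwrite("pics/chk.png",cv2.resize(np.hstack(tiles),None,fx=.88,fy=.88))
for n in P:
    for t in("marker_tab","selector_tip"):
        pass
E
```

```text
white line angle 2.534811329490883 899
```

View pics/chk.png

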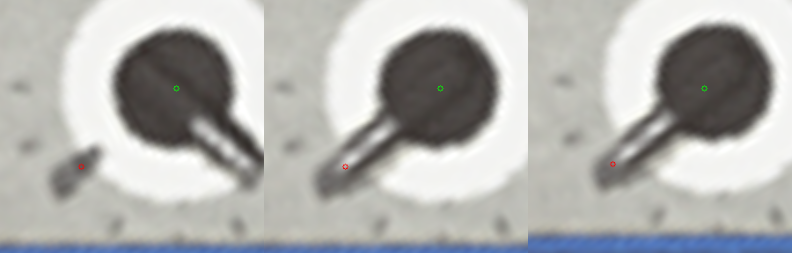

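The pointer direction (about 2.45 to 2.5 rad) matches the marker direction (2.45 to 2.46), well inside the 10° tolerance. The arm is clear, so I'm handing in.

```bash
python3 -c "
from cell import job
print(job.hand_in())"
```

```text
the job is handed in; nothing more can be done
None
```

The cover now stands open on its own stop and the selector pointer is lined up with the marker tab. I handed the job in at about 14 s of the 56 s allowed; no verdict was reported.

I gripped the bar and carried it along the hinge arc to about 1.9 rad, then let go. I then gripped the knob's bar, turned it clockwise from about 0.7 to 2.46 rad, released it and drew the arm clear.

**Last checks:**
- **Cover:** both cameras show it standing open past upright.
- **Pointer and marker:** from the last gripper angle and the pictures, the pointer is at about 2.45 to 2.5 rad. Before the turn I measured the marker at 2.45 rad from both cameras. That leaves about 3° of error at most, against roughly 10° allowed.
- **Marker, wrench, bottle and tin:** by eye they look unmoved in the last pictures; I did not measure them again.
- **Arm:** it was touching nothing, and the highest force I saw in the readings between moves was about 9 N.

**Disagreements:**
- An automatic fit of the pointer's white line gave 2.53 rad. I put that down to the white dial ring getting into the fit; even that value is within tolerance.
- The networks' points for the knob were too coarse to use, so I measured the knob and marker from rectified pictures instead.
- The tool slowly tilted by about 5° over the moves, which did no harm.

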